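# Key test of a repaired control board

### The arm

A 7-joint arm with a two-finger parallel gripper is mounted at the origin on the work surface. World frame = base frame: x ahead of the robot, y to its left, z up, the work surface at z = 0. Lengths are in m, angles in rad, forces in N, time in s.
With the tool pointing down it reaches from about 0.425 to 0.925 m from the base axis. Payload 6.8 kg.
Tool frame: the origin (TCP) lies at the very end of the fingers, on their centre line; the grasp point (between the pads) lies 19 mm behind it (bot.grip_depth is the distance from the TCP to the grasp point, in m); z points along the fingers, y is the direction in which the jaws open and shut (so a half turn about z gives the same grasp; the last joint's range is limited). The gripper opens to 85 mm and grips with 20 to 120 N. Pads are 22 mm wide; open, the fingers measure 114 mm over their backs; the gripper's body (76 mm by 85 mm) begins 54 mm behind the grasp point. The pads swing forward as they close: fully open they stand 13 mm farther back than shut.
Start: joints at [1.163, 0.477, 0.022, 1.555, -0.011, 1.109, -0.083], TCP at [0.199, -0.645, 0.2] pointing down, gripper open.
Joint ranges: [-2.96, 2.96], [-0.34, 2.1], [-1.41, 1.46], [0.24, 2.44], [-1.37, 4.51], [0.17, 1.92], [-2.96, 2.96]. Speed limits (rad/s): [2.39, 2.39, 3.14, 3.14, 3.14, 3.14, 3.14].

### API

Orientations are given as a unit quaternion [w, x, y, z].
In Python, from station import bot gives the robot as it stands.
- The arm moves only by the tool step_arm, never from a script. Its argument "increments" is a list of rows, each a list of 7 numbers: the shift along the world's x, y, z in m, then the turn, a rotation vector about the world's x, y, z in degrees, then the gripper command: -1 is fully open, 1 is shut, values between are in proportion. In form: [[dx, dy, dz, rx, ry, rz, fingers], ...]. A call has 1 to 10 rows; each row is the pose to reach, as a shift and turn from the pose commanded when the call began; what a row does not reach only later rows make up. A row lasts 1/12 s, in which the tool goes at most 41.7 mm and 7.16 degrees, less where a joint would pass 70% of its speed; a pose out of reach is approached as far as the arm can. A call with a gripper value outside its range is refused whole. The fingers move at their own pace and stop on an object; "force" is the grip in N (left out, the last holds). Time passes only in rows, so rows that repeat a pose let the fingers close. It gives the time, the measured TCP pose, the force and the opening at its end, in the units of the state.
- bot.get_obs(): the state, without advancing time (a new reading comes with each control period).
- bot.read_camera(name): name is "scene" or "top"; returns a dict with "color" (420x560x3 uint8, red, green, blue), "intrinsics" (3x3 intrinsics, pixels), "extrinsics" (4x4, takes a point from camera to world coordinates). Camera axes: x right, y up, looking along -z (the intrinsics and any distortion apply to the point x, -y, -z); pixel columns grow to the right and rows downward; lengths in m; the calibration is good to about 2 mm. A picture is of the moment at which its call begins. There is no depth.
- bot.hand_in(): hands the job in, once; it reports no verdict.
Trained networks look in the newest picture that a camera, given by its name, has taken for a name from the list of things; names that differ only in an ending like _2 or _b are one class to them, and where a whole thing is asked for, a point or a joint stands for the part that bears it (a point fixed in the world has none). Each returns a list of dicts, best first, with "conf" (0 to 1); they miss things now and then, are a little off and sometimes report something else, mostly with a low value. They report only what shows in the picture. A call takes as long as a camera call. They do not tell look-alikes from the thing itself.
- bot.recognise(thing, camera): "location" ([column, row] as shares, 0 to 1, of the picture: columns of its width, rows of its height, amid what is visible of it).
- bot.place_of(thing, camera): "location" ([column, row] as shares, 0 to 1, of the picture: columns of its width, rows of its height: a listed point, or the origin of a listed thing).
The state is a dict: "t": time; "q": joint angles; "joint_vel": joint speeds; "joint_torque": joint torques, N m; "eef_pos": TCP position; "tool_rot": TCP orientation; "contact_force": force on the tool from outside, world axes, zero at the start; "torque": the same for the moment, N m; "gripper_width": opening from 0.0 (shut) to 1.0 (fully open).
Only numpy, scipy, OpenCV 4.12 (cv2) and the standard library are available. Lean on these libraries where they do the work, as an engineer would, in place of code of your own. Each camera call takes 0.05 s, during which the arm holds its last target.

### The job

Test the keys of the repaired circuit board with the fingertips: first touch the brass dome of the earthing weight to discharge yourself, then push down the yellow, the blue and the green key, in that order, each lightly, until it is well down and stays there. Leave the red key up, do not shift or lift the earthing weight, and disturb nothing else on the bench.

Things in the scene. Friction and masses are not known exactly. Their poses are not given: they have to be found in the camera images.
- key_red (a joint): Latching red key: how far its stem is pushed down, in m: 0 standing up (start), 0.010 fully down (stop). It resists with a steady 2.5 N or so and stays where it is left. The soft cap on the stem gives like a spring, 1.5 N per mm: the cap first sinks 1.5 mm or so, then the stem follows; with the cap top pushed 12 mm down the stem is fully down, and further pushing (up to 8 mm) only squeezes the cap, which springs back.
- key_red_top (a point): Centre of the top face of the red key's cap; moves down with it. The cap is an upright red cylinder 28 mm across whose flat top stands 24 mm above its black housing at the start and, let go, 14 mm above it when fully down.
- key_red_base: Fixed square black housing (34 x 34 x 12 mm) of the red key, with the key it carries. Origin: centre of its underside, on the board's top face; z up.
- key_yellow (a joint): Latching yellow key: how far its stem is pushed down, in m: 0 standing up (start), 0.010 fully down (stop). It resists with a steady 2.5 N or so and stays where it is left. The soft cap on the stem gives like a spring, 1.5 N per mm: the cap first sinks 1.5 mm or so, then the stem follows; with the cap top pushed 12 mm down the stem is fully down, and further pushing (up to 8 mm) only squeezes the cap, which springs back.
- key_yellow_top (a point): Centre of the top face of the yellow key's cap; moves down with it. The cap is an upright yellow cylinder 28 mm across whose flat top stands 24 mm above its black housing at the start and, let go, 14 mm above it when fully down.
- key_yellow_base: Fixed square black housing (34 x 34 x 12 mm) of the yellow key, with the key it carries. Origin: centre of its underside, on the board's top face; z up.
- key_green (a joint): Latching green key: how far its stem is pushed down, in m: 0 standing up (start), 0.010 fully down (stop). It resists with a steady 2.5 N or so and stays where it is left. The soft cap on the stem gives like a spring, 1.5 N per mm: the cap first sinks 1.5 mm or so, then the stem follows; with the cap top pushed 12 mm down the stem is fully down, and further pushing (up to 8 mm) only squeezes the cap, which springs back.
- key_green_top (a point): Centre of the top face of the green key's cap; moves down with it. The cap is an upright green cylinder 28 mm across whose flat top stands 24 mm above its black housing at the start and, let go, 14 mm above it when fully down.
- key_green_base: Fixed square black housing (34 x 34 x 12 mm) of the green key, with the key it carries. Origin: centre of its underside, on the board's top face; z up.
- key_blue (a joint): Latching blue key: how far its stem is pushed down, in m: 0 standing up (start), 0.010 fully down (stop). It resists with a steady 2.5 N or so and stays where it is left. The soft cap on the stem gives like a spring, 1.5 N per mm: the cap first sinks 1.5 mm or so, then the stem follows; with the cap top pushed 12 mm down the stem is fully down, and further pushing (up to 8 mm) only squeezes the cap, which springs back.
- key_blue_top (a point): Centre of the top face of the blue key's cap; moves down with it. The cap is an upright blue cylinder 28 mm across whose flat top stands 24 mm above its black housing at the start and, let go, 14 mm above it when fully down.
- key_blue_base: Fixed square black housing (34 x 34 x 12 mm) of the blue key, with the key it carries. Origin: centre of its underside, on the board's top face; z up.
- board: Green circuit board, 200 (its x) x 150 (its y) x 4 mm, fixed on a low aluminium cradle on the mat; its top is 30 mm above its origin (centre of the underside of the cradle), 32 mm above the table. Its four key housings stand at the corners of a 68 mm square about its centre, any colour at any corner, so cap centres are 68 mm apart; cap tops start at 68 mm above the table. The other parts on it are up to 12 mm high (the loose capacitor 30 mm).
- earth_weight: Loose dark steel disc, 72 mm across and 28 mm high, 0.6 to 1 kg, standing on the mat left or right of the board. Origin: centre of its underside, z up. A brass dome stands in the middle of its top.
- earth_dome: Brass button with a slightly domed top, 34 mm across, in the middle of the earthing weight; its top is 46 mm above the weight's underside. On a spring: it gives up to 14 mm straight down, 1.6 N at first and 12.8 N at the stop, and comes back up. Origin: on the dome's axis, 46 mm below its top (level with the weight's underside when up).
- earth_dome_top (a point): Centre of the top of the brass dome; moves with it.
- spool: Loose orange spool of solder, 64 mm across, 44 mm high, standing left or right of the board, opposite the earthing weight. Origin: centre of its underside. Not to be moved.
- screwdriver: Loose screwdriver with a black handle, 170 mm long, lying right of the board (-y side), behind. Origin: its underside; it lies along its x axis. Not to be moved.
- flux_jar: Loose small jar, 44 mm across, 50 mm high, left (+y) and behind. Origin: centre of its underside. Not to be moved.
- cleaner: Loose clear bottle, 52 mm across, 130 mm high, beyond the board. Origin: centre of its underside. Not to be moved.
- brush: Loose brush, 150 mm long, lying crosswise beyond the board, along its own x axis. Origin: its underside. Not to be moved.
- capacitor: Loose dark round capacitor, 18 mm across, 30 mm high, standing on the board's far margin (board x about +0.08). Origin: centre of its underside. Not to be moved.
Mind the look-alikes: they are no part of the job. Leave any purple look-alike of the earth_weight alone.

How it is judged:
By the outcome, as a careful person would: the job done as asked, in the order asked, and still so for the second after the job is handed in, with the robot touching nothing.
It also fails if it takes over 59 s, if anything falls off the work surface, if the arm or the gripper's body presses on something with over 40 N, if the wrist force passes 120 N, or if a joint passes its speed limit or range.

## Working session

There is one attempt and no reset: what is moved stays moved. The work goes in short steps, Python scripts to look and compute and a tool call to move; the robot and the scene stay as the last step left them, time stands still between calls to the robot, and variables do not carry over. Pictures are saved under pics/ and viewed, and the job is handed in when it is done.

Besides the shell and the picture viewer there is one more tool, called as name(argument=value, ...) on one line, values as JSON. step_arm: Moves the arm, as the interface text tells. Its arguments: {"type":"object","properties":{"increments":{"type":"array","items":{"type":"array","items":{"type":"number"}}},"force":{"type":"number"}},"required":["increments"]}

```bash
mkdir -p pics
cat > h.py <<'E'
import numpy as np, cv2
from station import bot
def cam(n,save=None):
    d=bot.read_camera(n)
    if save: cv2.imwrite(f'pics/{save}.png',cv2.cvtColor(d['color'],cv2.COLOR_RGB2BGR))
    return d
def w(d,px,z):
    K=np.array(d['intrinsics']);E=np.array(d['extrinsics'])
    p=np.linalg.inv(K)@[px[0],px[1],1]
    r=E[:3,:3]@[p[0],-p[1],-p[2]];o=E[:3,3]
    return o+r*(z-o[2])/r[2]
E
python3 - <<'E'
from h import *
o=bot.get_obs();print({k:np.round(v,3) for k,v in o.items()})
H=dict(key_red_top=.068,key_yellow_top=.068,key_blue_top=.068,key_green_top=.068,earth_dome_top=.048,earth_weight=.002,spool=.002,screwdriver=.002,flux_jar=.002,cleaner=.002,capacitor=.032,brush=.002,board=.002)
for n in ('top','scene'):
    d=cam(n,n+'0')
    print(n,np.round(d['extrinsics'],3).tolist(),d['intrinsics'])
    for k,z in H.items():
        for r in bot.place_of(k,n):
            px=np.array(r['location'])*[560,420]
            print(k,round(r['conf'],2),px.round(1),w(d,px,z).round(4))
E
```

```text
{'t': np.float64(0.0), 'q': array([ 1.163,  0.478,  0.022,  1.556, -0.012,  1.109, -0.083]), 'joint_vel': array([-0.   ,  0.003,  0.001,  0.   , -0.002,  0.   , -0.002]), 'joint_torque': array([ 0.0000e+00, -5.9646e+01,  1.6080e+00, -2.8121e+01,  1.2000e-02,
        9.0000e-03,  0.0000e+00]), 'eef_pos': array([ 0.199, -0.644,  0.199]), 'tool_rot': array([-0.001,  0.989,  0.149, -0.   ]), 'contact_force': array([0.296, 0.408, 0.037]), 'torque': array([-0.025, -0.007, -0.054]), 'gripper_width': np.float64(1.0)}
top [[-0.04, 0.977, -0.211, 0.396], [-0.999, -0.039, 0.007, 0.023], [-0.002, 0.211, 0.977, 1.008], [0.0, 0.0, 0.0, 1.0]] [[452.87411392   0.         276.4463832 ]
 [  0.         452.87411392 210.07389006]
 [  0.           0.           1.        ]]
key_red_top 0.71 [312.9 262.8] [ 0.4843 -0.0543  0.068 ]
key_red_top 0.4 [281.4 209.3] [0.6002 0.0061 0.068 ]
key_yellow_top 0.45 [281.6 226.5] [0.5631 0.0072 0.068 ]
key_yellow_top 0.38 [139.9 257.8] [0.5089 0.3041 0.068 ]
key_blue_top 0.67 [280.  258.9] [0.4951 0.0134 0.068 ]
key_blue_top 0.27 [355.7 136. ] [ 0.7586 -0.1642  0.068 ]

[... 1918 characters left out ...]
2] [0.418  0.3418 0.002 ]
earth_weight 0.59 [332.9 146.5] [0.377  0.2394 0.002 ]
spool 0.9 [140.8 230.3] [ 0.497  -0.2495  0.002 ]
screwdriver 0.85 [135.5 327. ] [ 0.7104 -0.2801  0.002 ]
screwdriver 0.61 [227.6 183. ] [ 0.4197 -0.0426  0.002 ]
flux_jar 0.71 [398.  226.6] [0.6486 0.2805 0.002 ]
flux_jar 0.39 [328.8 308.7] [0.7804 0.0678 0.002 ]
cleaner 0.91 [199.3 347.2] [ 0.7807 -0.1767  0.002 ]
cleaner 0.62 [269.  235.6] [0.5899 0.0078 0.002 ]
cleaner 0.41 [138.4 231.5] [ 0.4987 -0.2547  0.002 ]
capacitor 0.5 [270.2 234.2] [0.6068 0.0056 0.032 ]
brush 0.58 [329.8 307.9] [0.7795 0.0702 0.002 ]
board 0.84 [246.6 215.1] [ 0.5234 -0.0238  0.002 ]
board 0.45 [265.  216.1] [0.5378 0.0141 0.002 ]
```

Run:
```python
import cv2
a=cv2.imread('pics/top0.png');b=cv2.imread('pics/scene0.png')
cv2.imwrite('pics/c1.png',cv2.resize(a[190:350,90:290],None,fx=4,fy=3.75,interpolation=cv2.INTER_CUBIC)[:600,:800])
cv2.imwrite('pics/c2.png',cv2.resize(b[100:250,190:430],None,fx=3.3,fy=3.3,interpolation=cv2.INTER_CUBIC))
```

```text
(no output)
```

View pics/top0.png

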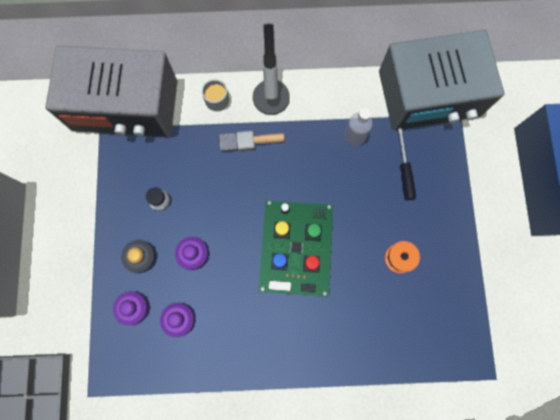

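View pics/c1.png

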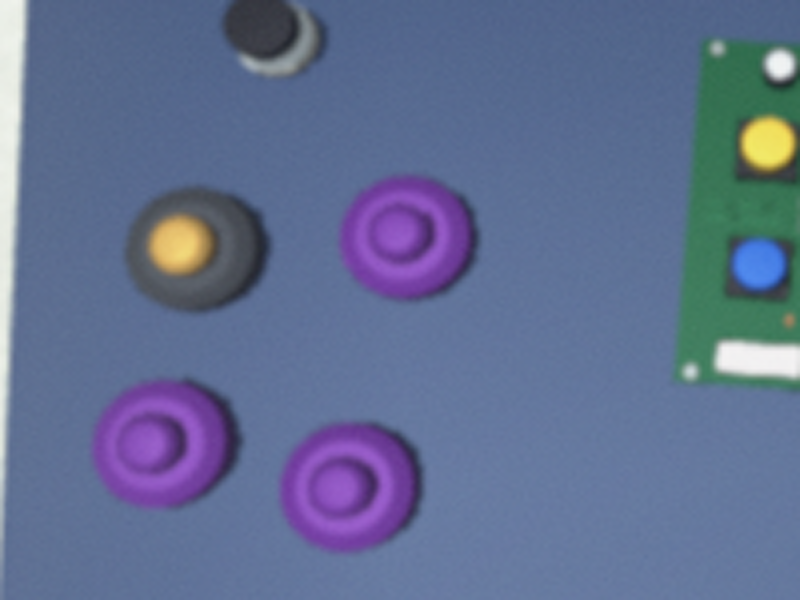

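View pics/c2.png

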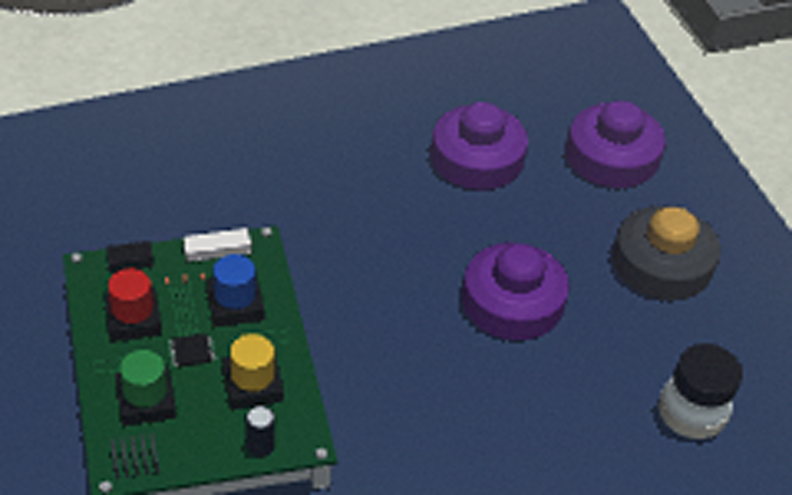

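The earthing weight could be the dark disc with the brass dome at top-view (135,255), or one of the purple discs at (192,253), (131,308) and (177,320). The crops show that only (135,255) is dark with brass, so I take that one. The keys in the top view are yellow (282,228), blue (280,260), green (314,230) and red (313,263). Next I'll refine these by colour.

Run:
```python
from h import *
R={'yellow':((22,32),(281,227),(265,205)),'blue':((100,118),(280,260),(259,180)),'green':((50,80),(314,230),(233,212)),'red':((0,8),(313,263),(227,185)),'dome':((10,22),(135,255),(391,166))}
for i,n in enumerate(('top','scene')):
    d=cam(n); h=cv2.cvtColor(d['color'],cv2.COLOR_RGB2HSV)
    for k,v in R.items():
        c=v[1+i]; lo,hi=v[0]
        m=((h[...,0]>=lo)&(h[...,0]<=hi)&(h[...,1]>120)&(h[...,2]>(95 if k=='green' else 110))).astype(np.uint8)
        mm=np.zeros_like(m);mm[c[1]-14:c[1]+15,c[0]-14:c[0]+15]=1;m*=mm
        nn,l,s,ce=cv2.connectedComponentsWithStats(m)
        j=1+np.argmax(s[1:,4]); z=.047 if k=='dome' else .068
        print(n,k,s[j].tolist(),ce[j].round(1),w(d,ce[j]+.5,z).round(4))
```

```text
top yellow [275, 221, 14, 15, 162] [281.5 228. ] [0.5588 0.0065 0.068 ]
top blue [273, 253, 14, 15, 169] [279.3 260. ] [0.4917 0.0141 0.068 ]
top green [300, 216, 29, 29, 640] [314.3 229.6] [ 0.5527 -0.0621  0.068 ]
top red [305, 256, 15, 14, 150] [312.  262.2] [ 0.4845 -0.0535  0.068 ]
top dome [128, 248, 15, 14, 154] [134.8 254.6] [0.5176 0.3202 0.047 ]
scene yellow [260, 201, 13, 11, 111] [266.  206.2] [0.5636 0.0109 0.068 ]
scene blue [255, 177, 12, 10, 93] [260.5 181.4] [0.496  0.0184 0.068 ]
scene green [226, 206, 14, 11, 110] [232.7 210.8] [ 0.5556 -0.0563  0.068 ]
scene red [223, 181, 13, 10, 95] [228.7 185.9] [ 0.4885 -0.049   0.068 ]
scene dome [387, 163, 15, 11, 117] [394.2 167.9] [0.5265 0.3239 0.047 ]
```

step_arm(increments=[[0.03, 0.03, 0, 0, 0, 0, 1], [0.06, 0.05, 0, 0, 0, 0, 1], [0.09, 0.075, 0, 0, 0, 0, 1], [0.12, 0.1, 0, 0, 0, 0, 1], [0.15, 0.125, 0, 0, 0, 0, 1], [0.18, 0.15, 0, 0, 0, 0, 1], [0.21, 0.17, 0, 0, 0, 0, 1], [0.24, 0.195, 0, 0, 0, 0, 1], [0.25, 0.22, 0, 0, 0, 0, 1], [0.25, 0.245, 0, 0, 0, 0, 1]])

```text
t: 2.33
eef_pos: [0.4532, -0.3972, 0.2003]
tool_rot: [-0.0, 0.988, 0.151, 0.001]
contact_force: [-0.6, 0.4, -0.3]
gripper_width: -0.003
```

step_arm(increments=[[0.01, 0.035, 0, 0, 0, 0, 1], [0.02, 0.075, 0, 0, 0, 0, 1], [0.03, 0.115, 0, 0, 0, 0, 1], [0.04, 0.155, 0, 0, 0, 0, 1], [0.05, 0.195, 0, 0, 0, 0, 1], [0.06, 0.235, 0, 0, 0, 0, 1], [0.066, 0.275, 0, 0, 0, 0, 1], [0.066, 0.315, 0, 0, 0, 0, 1], [0.066, 0.355, 0, 0, 0, 0, 1], [0.066, 0.395, 0, 0, 0, 0, 1]])

```text
t: 3.17
eef_pos: [0.5152, -0.003, 0.2007]
tool_rot: [0.0, 0.989, 0.149, 0.0]
contact_force: [0.2, 0.7, 0.6]
gripper_width: 0.002
```

step_arm(increments=[[0, 0.04, 0, 0, 0, 0, 1], [0, 0.08, 0, 0, 0, 0, 1], [0, 0.12, 0, 0, 0, 0, 1], [0, 0.16, 0, 0, 0, 0, 1], [0, 0.2, 0, 0, 0, 0, 1], [0, 0.24, 0, 0, 0, 0, 1], [0, 0.28, -0.01, 0, 0, 0, 1], [0, 0.31, -0.03, 0, 0, 0, 1], [0, 0.321, -0.05, 0, 0, 0, 1], [0, 0.321, -0.07, 0, 0, 0, 1]])

```text
t: 4.0
eef_pos: [0.5142, 0.3213, 0.13]
tool_rot: [-0.002, 0.988, 0.152, 0.0]
contact_force: [-0.7, -0.1, -0.3]
gripper_width: -0.0
```

Run:
```python
from h import *
o=bot.get_obs();print(o['t'],o['eef_pos'],o['contact_force'],o['gripper_width'])
cam('top','top1');cam('scene','scene1')
a=cv2.imread('pics/top1.png');b=cv2.imread('pics/scene1.png')
A=cv2.resize(a[180:340,80:240],(400,400));B=cv2.resize(b[60:220,310:470],(400,400))
cv2.imwrite('pics/c3.png',np.hstack([A,B]))
```

```text
4.0 [0.51419406 0.3212784  0.12999977] [-0.69012951 -0.11211464 -0.31764269] -0.0003733900604823099
```

View pics/c3.png

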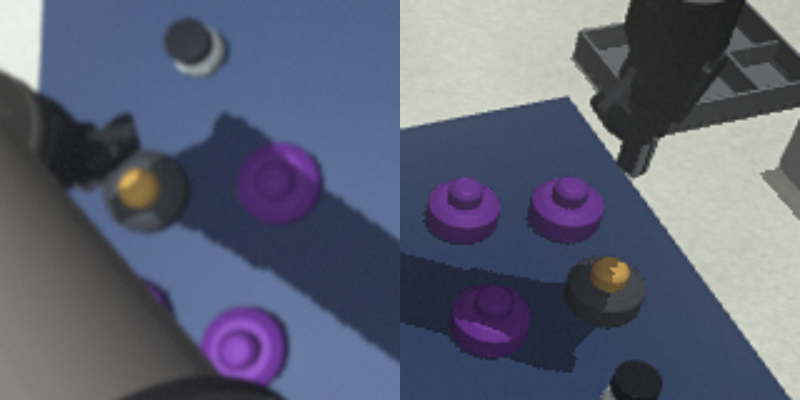

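Run:
```python
from h import *
o=bot.get_obs();
for n in('top','scene'):
    d=cam(n);E=np.linalg.inv(d['extrinsics']);K=np.array(d['intrinsics'])
    for p in (o['eef_pos'],[.519,.321,.047]):
        c=E[:3,:3]@p+E[:3,3];q=K@[c[0],-c[1],-c[2]];print(n,q[:2]/q[2])
a=cv2.imread('pics/top1.png');b=cv2.imread('pics/scene1.png')
cv2.imwrite('pics/c4.png',np.hstack([cv2.resize(a[210:280,100:170],(400,400)),cv2.resize(b[100:190,360:450],(400,400))]))
```

```text
top [125.22261239 252.65413233]
top [134.9827478  254.45860541]
scene [396.86325555 138.84606704]
scene [391.99139279 166.38704812]
```

View pics/c4.png

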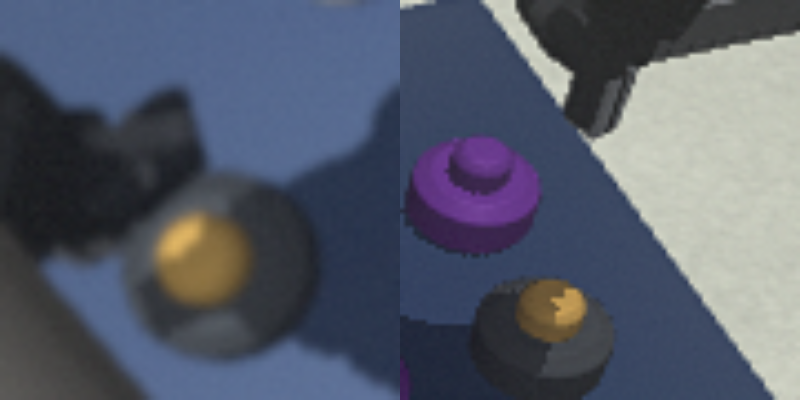

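Run:
```python
from h import *
o=bot.get_obs();print(o['t'],o['eef_pos'],o['joint_vel'].round(3),o['q'].round(3))
P=[]
for n,nm in(('top','top2'),('scene','scene2')):
    d=cam(n,nm);E=np.linalg.inv(d['extrinsics']);K=np.array(d['intrinsics'])
    P.append(K@np.diag([1,-1,-1])@E[:3])
a=cv2.imread('pics/top2.png');b=cv2.imread('pics/scene2.png')
g=lambda x:cv2.convertScaleAbs(x,alpha=2,beta=20)
cv2.imwrite('pics/c5.png',np.hstack([cv2.resize(g(a[200:290,80:170]),(400,400)),cv2.resize(g(b[40:190,320:470]),(400,400))]))
X=cv2.triangulatePoints(P[0],P[1],np.array([[132.],[242]]),np.array([[404.],[130]]));print((X[:3]/X[3]).ravel())
```

```text
4.2 [0.51553889 0.31548128 0.13059243] [ 0.011 -0.026 -0.003 -0.021 -0.    -0.002 -0.001] [-0.34   0.468 -0.412  1.774  0.225  0.947 -2.116]
[0.53127521 0.2981307  0.16932918]
```

View pics/c5.png

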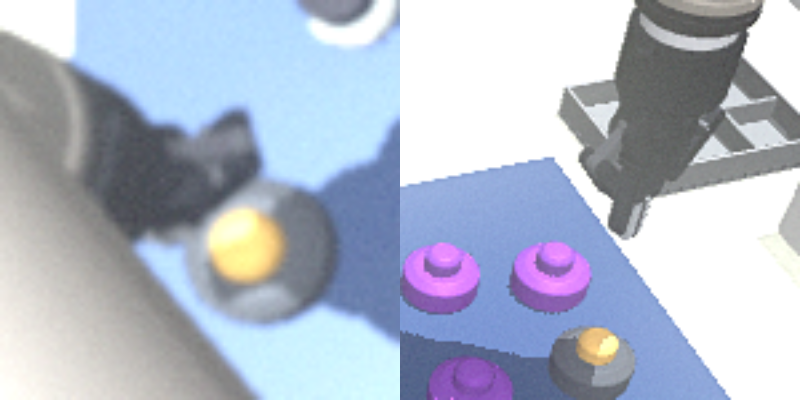

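Run:
```python
from h import *
d=cam('scene')
for z in (.12,.13,.14,.15): print(z,w(d,(404.4,129),z).round(3))
d=cam('top')
for z in (.12,.13,.14,.15): print(z,w(d,(130,238),z).round(3),w(d,(121,253),z).round(3))
o=bot.get_obs();print(o['t'],o['eef_pos'],o['contact_force'])
```

```text
0.12 [0.483 0.351 0.12 ]
0.13 [0.492 0.343 0.13 ]
0.14 [0.502 0.335 0.14 ]
0.15 [0.512 0.328 0.15 ]
0.12 [0.543 0.309 0.12 ] [0.514 0.326 0.12 ]
0.13 [0.541 0.306 0.13 ] [0.512 0.323 0.13 ]
0.14 [0.539 0.303 0.14 ] [0.511 0.319 0.14 ]
0.15 [0.538 0.299 0.15 ] [0.51  0.316 0.15 ]
4.4 [0.5164895  0.3159183  0.13203374] [-0.06736344  0.04389264  0.39204383]
```

step_arm(increments=[[0, 0, -0.02, 0, 0, 0, 1], [0, 0, -0.04, 0, 0, 0, 1], [0, 0, -0.055, 0, 0, 0, 1], [0, 0, -0.055, 0, 0, 0, 1], [0, 0, -0.055, 0, 0, 0, 1], [0, 0, -0.055, 0, 0, 0, 1]])

```text
t: 4.9
eef_pos: [0.5163, 0.3166, 0.0769]
tool_rot: [-0.0, 0.989, 0.149, 0.001]
contact_force: [0.9, 0.3, 0.1]
gripper_width: -0.002
```

Run:
```python
from h import *
for i in range(3):
    o=bot.get_obs();print(o['t'],o['eef_pos'],o['contact_force'])
    cam('top','top3');
d=cam('scene','scene3')
a=cv2.imread('pics/top3.png');b=cv2.imread('pics/scene3.png')
g=lambda x:cv2.convertScaleAbs(x,alpha=2,beta=20)
cv2.imwrite('pics/c6.png',np.hstack([cv2.resize(g(a[220:280,100:160]),(400,400)),cv2.resize(g(b[100:200,340:440]),(400,400))]))
```

```text
4.9 [0.51626274 0.31655601 0.07691796] [0.87284071 0.27950374 0.137866  ]
4.95 [0.51636712 0.3166895  0.07707211] [0.40072157 0.69120626 0.55541679]
5.0 [0.51631546 0.31671366 0.07703094] [1.04567414 0.29601516 0.76149538]
```

View pics/c6.png

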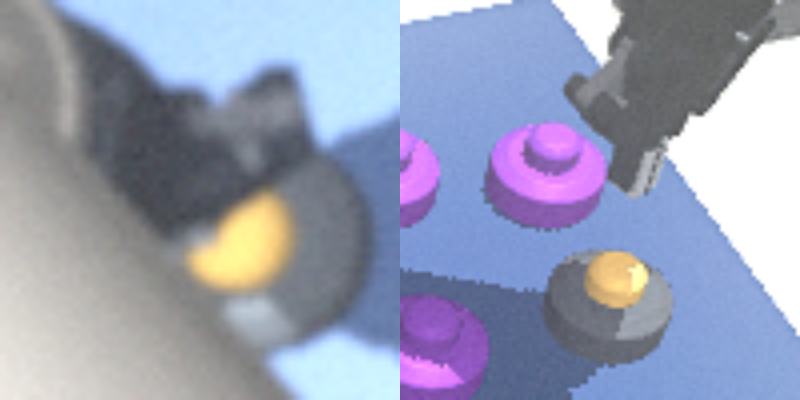

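step_arm(increments=[[0.002, 0.003, -0.01, 0, 0, 0, 1], [0.003, 0.004, -0.018, 0, 0, 0, 1], [0.003, 0.004, -0.022, 0, 0, 0, 1], [0.003, 0.004, -0.022, 0, 0, 0, 1], [0.003, 0.004, -0.022, 0, 0, 0, 1]])

```text
t: 5.52
eef_pos: [0.5179, 0.3198, 0.0526]
tool_rot: [0.0, 0.989, 0.149, -0.001]
contact_force: [0.9, 0.0, 0.3]
gripper_width: -0.001
```

Run:
```python
from h import *
o=bot.get_obs();print(o['t'],o['eef_pos'],o['contact_force'])
d=cam('scene','scene4')
b=cv2.imread('pics/scene4.png')
cv2.imwrite('pics/c7.png',cv2.resize(cv2.convertScaleAbs(b[120:190,350:440],alpha=2,beta=20),(720,560)))
```

```text
5.5167 [0.51788069 0.31984881 0.05261235] [0.91036672 0.019078   0.29338057]
```

View pics/c7.png

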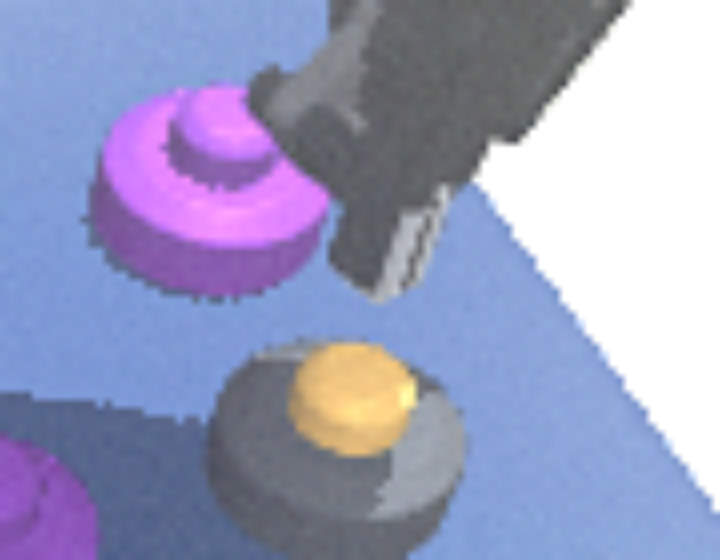

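View pics/scene4.png

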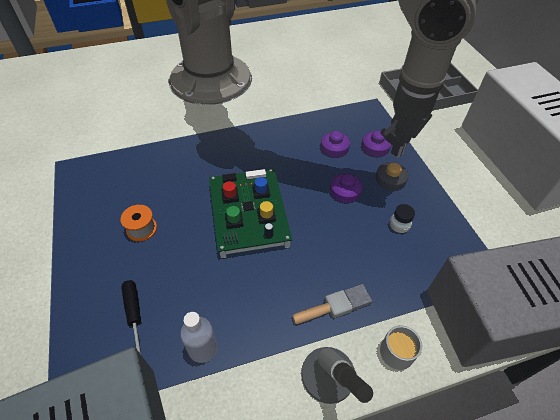

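View pics/top3.png

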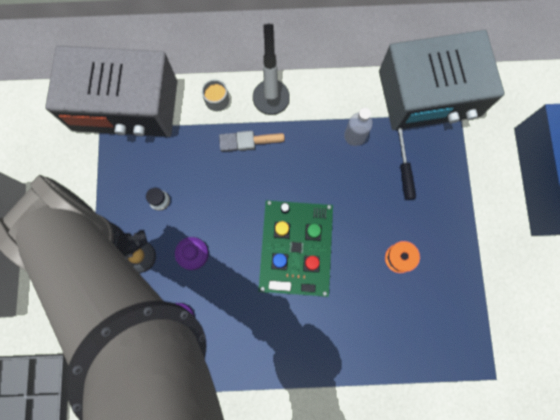

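Run:
```python
from h import *
for n in('top','scene'):
    d=cam(n);E=np.linalg.inv(d['extrinsics']);K=np.array(d['intrinsics'])
    for p in ([0,0,0],[.518,.32,.0526],[.518,.32,.126],[.518,.32,.25],[.518,.32,.35]):
        c=E[:3,:3]@p+E[:3,3];q=K@[c[0],-c[1],-c[2]];print(n,p,(q[:2]/q[2]).round(1))
```

```text
top [0, 0, 0] [296.8 510.7]
top [0.518, 0.32, 0.0526] [134.6 254.6]
top [0.518, 0.32, 0.126] [123.1 250.3]
top [0.518, 0.32, 0.25] [ 98.7 241.2]
top [0.518, 0.32, 0.35] [ 72.5 231.4]
scene [0, 0, 0] [209.7  78.4]
scene [0.518, 0.32, 0.0526] [392.  164.5]
scene [0.518, 0.32, 0.126] [399.8 140.3]
scene [0.518, 0.32, 0.25] [415.8  91.3]
scene [0.518, 0.32, 0.35] [431.9  41.8]
```

step_arm(increments=[[0, 0, -0.002, 0, 0, 0, 1], [0, 0, -0.004, 0, 0, 0, 1], [0, 0, -0.006, 0, 0, 0, 1], [0, 0, -0.006, 0, 0, 0, 1]])

```text
t: 6.0
eef_pos: [0.5181, 0.3199, 0.0469]
tool_rot: [0.0, 0.989, 0.149, -0.0]
contact_force: [0.8, -0.2, -0.2]
gripper_width: 0.002
```

step_arm(increments=[[0, 0, -0.002, 0, 0, 0, 1], [0, 0, -0.003, 0, 0, 0, 1], [0, 0, -0.003, 0, 0, 0, 1]])

```text
t: 6.25
eef_pos: [0.5182, 0.32, 0.0441]
tool_rot: [0.0, 0.989, 0.149, -0.0]
contact_force: [-0.9, -0.5, -0.0]
gripper_width: -0.002
```

step_arm(increments=[[0, 0, -0.002, 0, 0, 0, 1], [0, 0, -0.003, 0, 0, 0, 1], [0, 0, -0.003, 0, 0, 0, 1]])

```text
t: 6.5
eef_pos: [0.5182, 0.32, 0.0411]
tool_rot: [0.0, 0.989, 0.149, -0.0]
contact_force: [-1.1, -0.3, 0.6]
gripper_width: 0.001
```

Run:
```python
from h import *
o=bot.get_obs();print(o['t'],o['eef_pos'],o['contact_force'],o['torque'])
d=cam('scene','scene5')
b=cv2.imread('pics/scene5.png')
cv2.imwrite('pics/c8.png',cv2.resize(cv2.convertScaleAbs(b[120:190,350:440],alpha=2,beta=20),(720,560)))
```

```text
6.5 [0.51820835 0.31998734 0.04111578] [-1.05329541 -0.25190172  0.60370901] [-0.0465155   0.01113503  0.04620018]
```

View pics/c8.png

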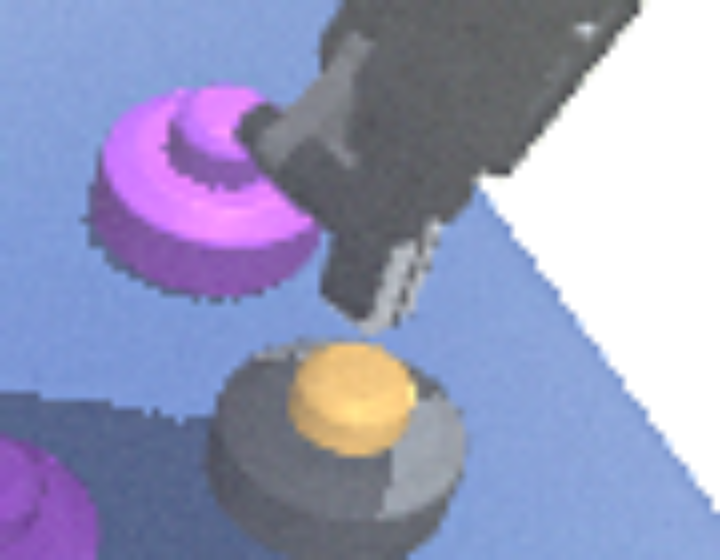

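Run:
```python
from h import *
d=cam('top','top5')
b=cv2.imread('pics/top5.png')
cv2.imwrite('pics/c9.png',cv2.resize(cv2.convertScaleAbs(b[220:290,90:180],alpha=2.5,beta=20),(720,560),interpolation=cv2.INTER_CUBIC))
```

```text
(no output)
```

View pics/c9.png

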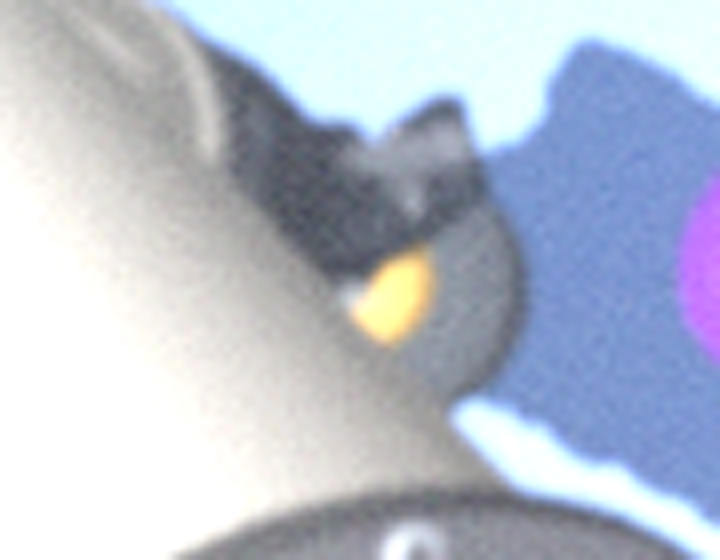

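step_arm(increments=[[0, 0, -0.003, 0, 0, 0, 1], [0, 0, -0.006, 0, 0, 0, 1], [0, 0, -0.006, 0, 0, 0, 1]])

```text
t: 6.85
eef_pos: [0.518, 0.3198, 0.0347]
tool_rot: [0.0, 0.989, 0.149, -0.0]
contact_force: [0.8, -0.2, -0.0]
gripper_width: 0.001
```

step_arm(increments=[[0, 0, -0.002, 0, 0, 0, 1], [0, 0, -0.004, 0, 0, 0, 1], [0, 0, -0.004, 0, 0, 0, 1]])

```text
t: 7.1
eef_pos: [0.5181, 0.3199, 0.0309]
tool_rot: [0.0, 0.989, 0.149, -0.0]
contact_force: [0.4, -0.0, 0.3]
gripper_width: 0.004
```

Run:
```python
from h import *
o=bot.get_obs();print(o['t'],o['eef_pos'],o['contact_force'],o['torque'])
d=cam('scene','scene6')
b=cv2.imread('pics/scene6.png')
cv2.imwrite('pics/c10.png',cv2.resize(cv2.convertScaleAbs(b[120:190,350:440],alpha=2,beta=20),(720,560)))
```

```text
7.1 [0.518122   0.31990402 0.03092486] [ 0.40915593 -0.03964132  0.34096101] [ 0.00141948 -0.04043399 -0.03295128]
```

View pics/c10.png

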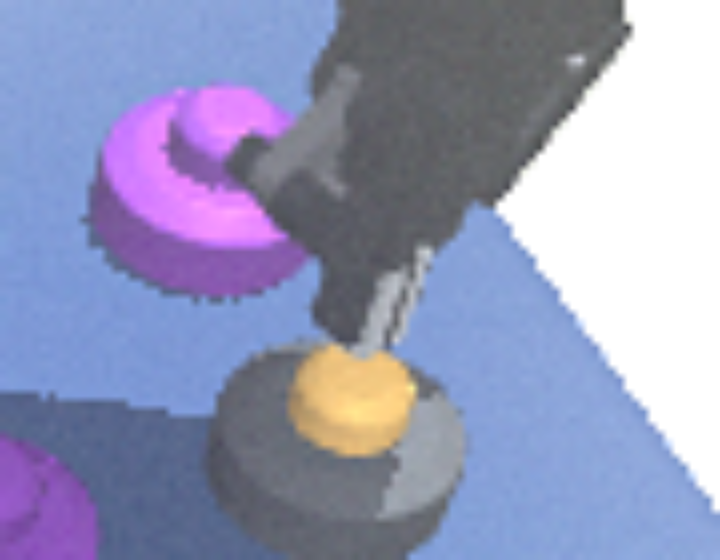

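step_arm(increments=[[0, 0, -0.002, 0, 0, 0, 1], [0, 0, -0.003, 0, 0, 0, 1], [0, 0, -0.003, 0, 0, 0, 1]])

```text
t: 7.4
eef_pos: [0.5182, 0.32, 0.0281]
tool_rot: [0.0, 0.989, 0.149, -0.0]
contact_force: [-0.5, -0.4, 0.3]
gripper_width: -0.002
```

step_arm(increments=[[0, 0, -0.002, 0, 0, 0, 1], [0, 0, -0.003, 0, 0, 0, 1], [0, 0, -0.003, 0, 0, 0, 1]])

```text
t: 7.65
eef_pos: [0.5182, 0.3199, 0.0251]
tool_rot: [0.0, 0.989, 0.149, -0.0]
contact_force: [-0.1, -0.5, 0.3]
gripper_width: -0.001
```

Run:
```python
from h import *
o=bot.get_obs();print(o['t'],o['eef_pos'],o['contact_force'],o['torque'])
d=cam('scene','scene7')
b=cv2.imread('pics/scene7.png')
cv2.imwrite('pics/c11.png',cv2.resize(cv2.convertScaleAbs(b[120:190,350:440],alpha=2,beta=20),(720,560)))
```

```text
7.65 [0.51820838 0.31994617 0.02511007] [-0.12018003 -0.47693729  0.31861025] [-0.00633843 -0.00975407  0.01710716]
```

View pics/c11.png

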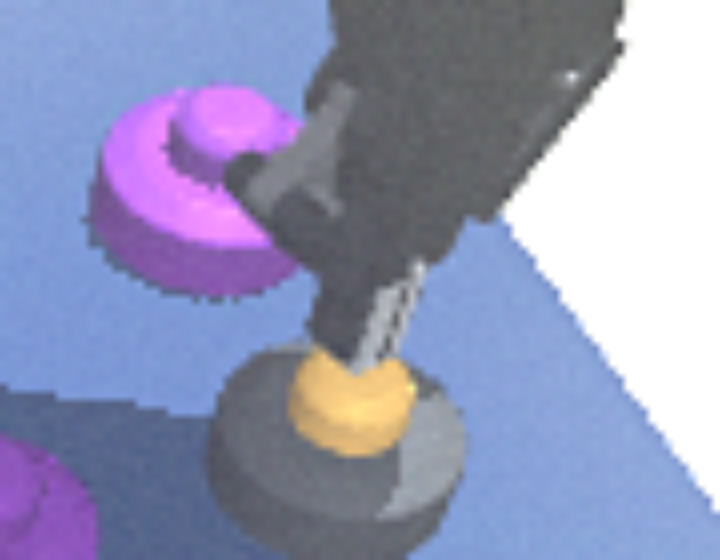

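step_arm(increments=[[0, 0, -0.002, 0, 0, 0, 1], [0, 0, -0.003, 0, 0, 0, 1], [0, 0, -0.003, 0, 0, 0, 1]])

```text
t: 7.95
eef_pos: [0.5182, 0.32, 0.0221]
tool_rot: [0.0, 0.989, 0.149, -0.0]
contact_force: [-0.6, -0.2, 0.5]
gripper_width: -0.001
```

step_arm(increments=[[0, 0, -0.002, 0, 0, 0, 1], [0, 0, -0.002, 0, 0, 0, 1]])

```text
t: 8.12
eef_pos: [0.5182, 0.32, 0.0201]
tool_rot: [0.0, 0.989, 0.149, -0.0]
contact_force: [-0.3, -0.1, 0.4]
gripper_width: -0.002
```

Run:
```python
from h import *
for i in range(4):
    o=bot.get_obs();print(o['t'],o['eef_pos'].round(4),o['contact_force'].round(2),o['torque'].round(2))
    d=cam('scene','scene8')
b=cv2.imread('pics/scene8.png')
cv2.imwrite('pics/c12.png',cv2.resize(cv2.convertScaleAbs(b[120:190,350:440],alpha=2,beta=20),(720,560)))
```

```text
8.1167 [0.5182 0.32   0.0201] [-0.25 -0.07  0.41] [-0.02 -0.03 -0.04]
8.1667 [0.5182 0.32   0.0202] [ 0.11  0.37 -0.13] [-0.02  0.01 -0.05]
8.2167 [0.5183 0.32   0.0203] [-0.1   1.56 -0.56] [ 0.01  0.01 -0.01]
8.2667 [0.5183 0.3201 0.0204] [ 0.4  -0.45  0.34] [ 0.01 -0.02 -0.01]
```

View pics/c12.png

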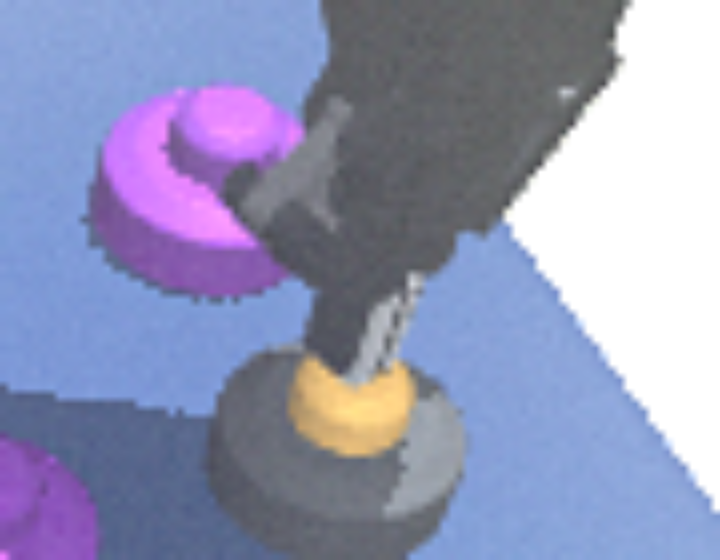

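step_arm(increments=[[0, 0, -0.002, 0, 0, 0, 1], [0, 0, -0.002, 0, 0, 0, 1]])

```text
t: 8.48
eef_pos: [0.5183, 0.32, 0.0182]
tool_rot: [0.0, 0.989, 0.149, -0.0]
contact_force: [-0.3, 0.6, -0.1]
gripper_width: 0.003
```

step_arm(increments=[[0, 0, -0.002, 0, 0, 0, 1], [0, 0, -0.002, 0, 0, 0, 1]])

```text
t: 8.65
eef_pos: [0.5185, 0.3202, 0.0163]
tool_rot: [-0.0, 0.989, 0.149, 0.0]
contact_force: [-0.7, -0.6, 1.9]
gripper_width: 0.002
```

step_arm(increments=[[0, 0, -0.002, 0, 0, 0, 1], [0, 0, -0.002, 0, 0, 0, 1]])

```text
t: 8.82
eef_pos: [0.5185, 0.3202, 0.0144]
tool_rot: [-0.0, 0.989, 0.149, 0.0]
contact_force: [-0.1, -0.7, 2.9]
gripper_width: -0.005
```

Run:
```python
from h import *
for i in range(2):
    o=bot.get_obs();print(o['t'],o['eef_pos'].round(4),o['contact_force'].round(2),o['torque'].round(2))
    d=cam('scene','scene9')
b=cv2.imread('pics/scene9.png')
cv2.imwrite('pics/c13.png',cv2.resize(cv2.convertScaleAbs(b[120:190,350:440],alpha=2,beta=20),(720,560)))
```

```text
8.8167 [0.5185 0.3202 0.0144] [-0.14 -0.66  2.94] [-0.06  0.11  0.01]
8.8667 [0.5185 0.3202 0.0145] [-0.28 -0.38  3.01] [-0.08  0.07 -0.01]
```

View pics/c13.png

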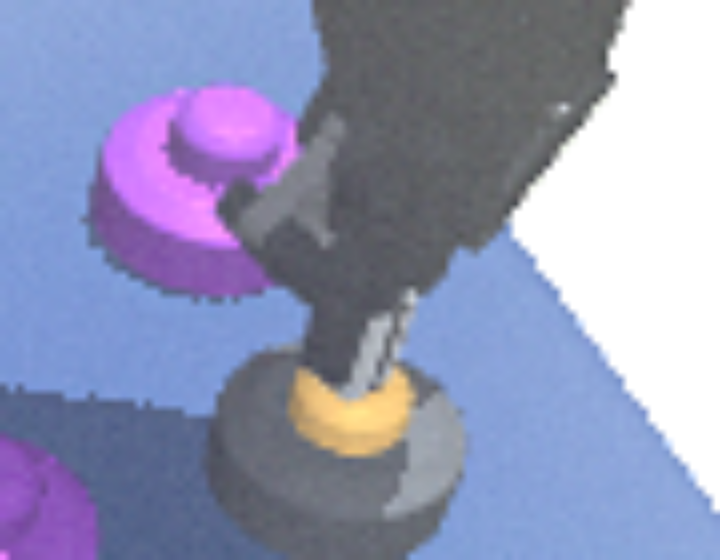

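Contact on the dome came at a reported z of about 0.0175, with 3 N of force. The expected dome height is 0.048, so the reported TCP z reads about 30 mm lower than the visible tip. The pictures agree, so I'll correct for that. Now I lift and go over yellow.

step_arm(increments=[[0, 0, 0.02, 0, 0, 0, 1], [0, 0, 0.05, 0, 0, 0, 1], [0, 0, 0.085, 0, 0, 0, 1], [0.005, -0.02, 0.1, 0, 0, 0, 1], [0.01, -0.055, 0.1, 0, 0, 0, 1], [0.015, -0.095, 0.1, 0, 0, 0, 1], [0.02, -0.135, 0.1, 0, 0, 0, 1], [0.025, -0.175, 0.1, 0, 0, 0, 1], [0.03, -0.215, 0.1, 0, 0, 0, 1], [0.035, -0.25, 0.1, 0, 0, 0, 1]])

```text
t: 9.75
eef_pos: [0.553, 0.067, 0.1143]
tool_rot: [0.0, 0.989, 0.149, -0.0]
contact_force: [0.1, -0.1, -0.7]
gripper_width: -0.001
```

step_arm(increments=[[0.004, -0.03, 0, 0, 0, 0, 1], [0.0075, -0.05, -0.01, 0, 0, 0, 1], [0.0075, -0.062, -0.03, 0, 0, 0, 1], [0.0075, -0.062, -0.05, 0, 0, 0, 1], [0.0075, -0.062, -0.05, 0, 0, 0, 1], [0.0075, -0.062, -0.05, 0, 0, 0, 1]])

```text
t: 10.25
eef_pos: [0.5598, 0.0083, 0.0637]
tool_rot: [-0.0, 0.989, 0.149, -0.001]
contact_force: [0.1, 0.5, 1.1]
gripper_width: 0.002
```

```bash
cat > look.py <<'E'
from h import *
import sys
t=sys.argv[1]
d=cam('top','t'+t);s=cam('scene','s'+t)
a=cv2.imread(f'pics/t{t}.png');b=cv2.imread(f'pics/s{t}.png')
g=lambda x:cv2.convertScaleAbs(x,alpha=2,beta=20)
cv2.imwrite(f'pics/v{t}.png',np.hstack([cv2.resize(g(a[200:300,250:350]),(400,400)),cv2.resize(g(b[150:250,200:300]),(400,400))]))
o=bot.get_obs();print(o['t'],o['eef_pos'].round(4),o['contact_force'].round(2))
E
python3 look.py y1
```

```text
10.35 [0.5615 0.0091 0.0654] [0.44 0.03 0.19]
```

View pics/vy1.png

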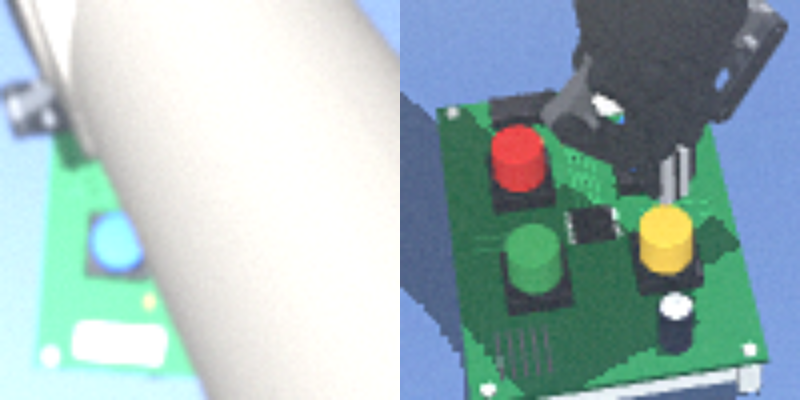

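View pics/sy1.png

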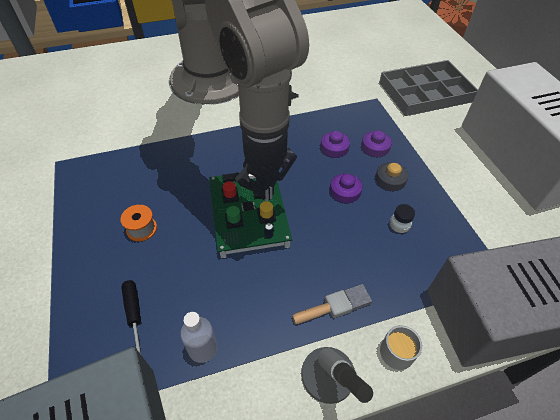

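step_arm(increments=[[0, 0, -0.01, 0, 0, 0, 1], [0, 0, -0.02, 0, 0, 0, 1], [0, 0, -0.025, 0, 0, 0, 1], [0, 0, -0.025, 0, 0, 0, 1]])

```text
t: 10.68
eef_pos: [0.5597, 0.0082, 0.0379]
tool_rot: [-0.0, 0.989, 0.15, -0.001]
contact_force: [-0.5, -0.7, -0.0]
gripper_width: -0.0
```

```bash
python3 look.py y2
```

```text
10.7833 [0.5606 0.0082 0.039 ] [ 0.   -0.28 -0.54]
```

View pics/vy2.png

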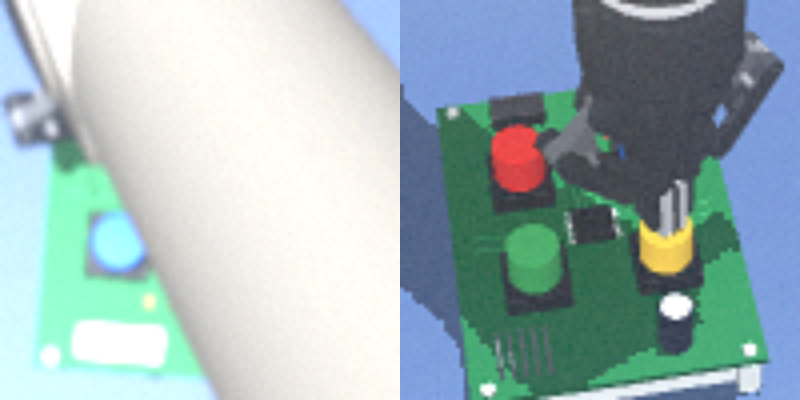

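step_arm(increments=[[0, 0, -0.003, 0, 0, 0, 1], [0, 0, -0.006, 0, 0, 0, 1], [0, 0, -0.006, 0, 0, 0, 1]])

```text
t: 11.03
eef_pos: [0.5614, 0.0082, 0.0334]
tool_rot: [-0.0, 0.989, 0.149, 0.001]
contact_force: [0.5, 0.5, 3.7]
gripper_width: 0.002
```

step_arm(increments=[[0, 0, -0.003, 0, 0, 0, 1], [0, 0, -0.004, 0, 0, 0, 1], [0, 0, -0.004, 0, 0, 0, 1]])

```text
t: 11.28
eef_pos: [0.5614, 0.0082, 0.0295]
tool_rot: [-0.0, 0.989, 0.149, 0.0]
contact_force: [0.5, 0.4, 2.1]
gripper_width: -0.001
```

step_arm(increments=[[0, 0, -0.002, 0, 0, 0, 1], [0, 0, -0.003, 0, 0, 0, 1], [0, 0, -0.003, 0, 0, 0, 1]])

```text
t: 11.53
eef_pos: [0.5612, 0.0082, 0.0264]
tool_rot: [-0.0, 0.989, 0.149, 0.0]
contact_force: [1.8, 1.1, 1.7]
gripper_width: -0.0
```

```bash
python3 look.py y3
```

```text
11.6333 [0.5611 0.0081 0.0265] [1.44 0.56 2.42]
```

View pics/vy3.png

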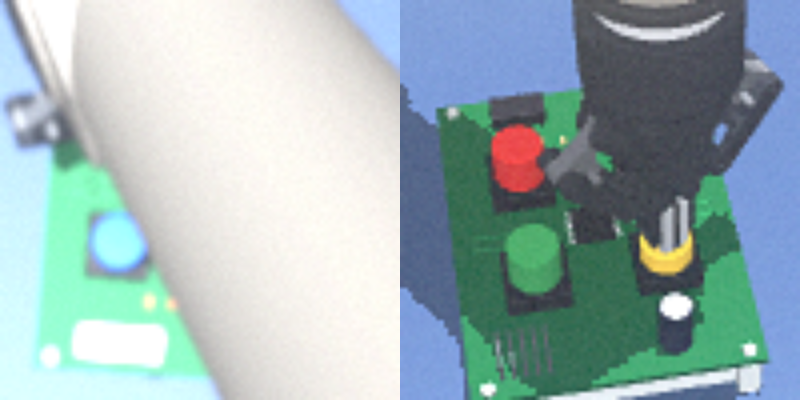

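Contact was near 0.037, and the stem is now sliding at about 2.5 N. I'll continue until the force rises at the stop.

step_arm(increments=[[0, 0, -0.001, 0, 0, 0, 1], [0, 0, -0.0015, 0, 0, 0, 1], [0, 0, -0.0015, 0, 0, 0, 1]])

```text
t: 11.88
eef_pos: [0.5611, 0.0081, 0.025]
tool_rot: [0.0, 0.989, 0.149, 0.0]
contact_force: [2.0, 1.5, 3.5]
gripper_width: -0.0
```

step_arm(increments=[[0, 0, -0.001, 0, 0, 0, 1], [0, 0, -0.001, 0, 0, 0, 1]])

```text
t: 12.05
eef_pos: [0.5611, 0.0081, 0.024]
tool_rot: [0.0, 0.989, 0.149, 0.0]
contact_force: [1.3, 0.5, 5.2]
gripper_width: 0.004
```

step_arm(increments=[[0, 0, -0.001, 0, 0, 0, 1], [0, 0, -0.001, 0, 0, 0, 1]])

```text
t: 12.22
eef_pos: [0.5612, 0.0082, 0.0232]
tool_rot: [0.0, 0.989, 0.149, 0.0]
contact_force: [0.3, 1.5, 5.5]
gripper_width: 0.001
```

Stop reached: the force rose to 5.5 N. Lift, then blue.

step_arm(increments=[[0, 0, 0.01, 0, 0, 0, 1], [0, 0, 0.03, 0, 0, 0, 1], [0, 0, 0.045, 0, 0, 0, 1], [-0.02, 0.002, 0.05, 0, 0, 0, 1], [-0.045, 0.005, 0.05, 0, 0, 0, 1], [-0.065, 0.007, 0.05, 0, 0, 0, 1], [-0.068, 0.007, 0.045, 0, 0, 0, 1], [-0.068, 0.007, 0.035, 0, 0, 0, 1], [-0.068, 0.007, 0.03, 0, 0, 0, 1], [-0.068, 0.007, 0.03, 0, 0, 0, 1]])

```text
t: 13.05
eef_pos: [0.4925, 0.0148, 0.0514]
tool_rot: [-0.0, 0.989, 0.149, -0.001]
contact_force: [-0.9, -0.4, -0.0]
gripper_width: 0.002
```

```bash
python3 look.py b1
```

```text
13.15 [0.4933 0.015  0.0524] [ 0.17  0.01 -0.1 ]
```

View pics/vb1.png

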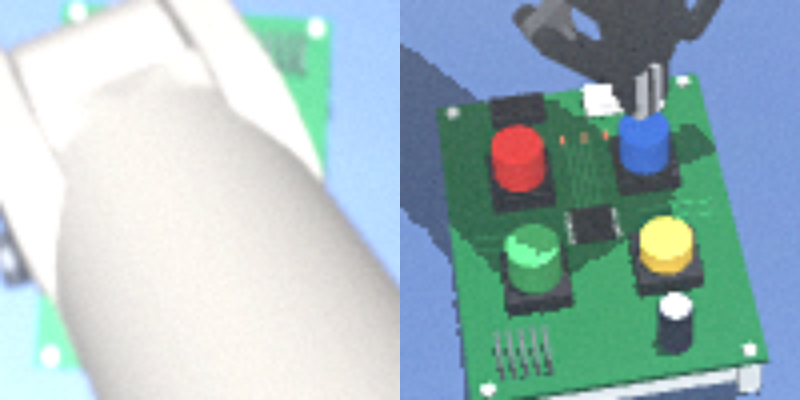

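Yellow is visibly lower than the rest and stays down, and the tip is over blue. Press blue.

step_arm(increments=[[0, 0, -0.007, 0, 0, 0, 1], [0, 0, -0.013, 0, 0, 0, 1], [0, 0, -0.018, 0, 0, 0, 1], [0, 0, -0.022, 0, 0, 0, 1], [0, 0, -0.024, 0, 0, 0, 1], [0, 0, -0.025, 0, 0, 0, 1], [0, 0, -0.025, 0, 0, 0, 1]])

```text
t: 13.73
eef_pos: [0.4932, 0.0151, 0.0279]
tool_rot: [0.0, 0.989, 0.149, 0.0]
contact_force: [1.4, -0.5, 2.7]
gripper_width: 0.001
```

step_arm(increments=[[0, 0, -0.001, 0, 0, 0, 1], [0, 0, -0.002, 0, 0, 0, 1], [0, 0, -0.002, 0, 0, 0, 1]])

```text
t: 13.98
eef_pos: [0.4932, 0.0151, 0.026]
tool_rot: [0.0, 0.989, 0.149, 0.0]
contact_force: [1.5, 0.1, 1.7]
gripper_width: -0.0
```

step_arm(increments=[[0, 0, -0.001, 0, 0, 0, 1], [0, 0, -0.002, 0, 0, 0, 1], [0, 0, -0.002, 0, 0, 0, 1]])

```text
t: 14.23
eef_pos: [0.4932, 0.0151, 0.0241]
tool_rot: [0.0, 0.989, 0.149, 0.0]
contact_force: [0.4, -1.2, 5.4]
gripper_width: -0.002
```

step_arm(increments=[[0, 0, -0.0008, 0, 0, 0, 1], [0, 0, -0.0008, 0, 0, 0, 1]])

```text
t: 14.4
eef_pos: [0.4932, 0.0151, 0.0233]
tool_rot: [0.0, 0.989, 0.149, 0.0]
contact_force: [-0.0, -1.6, 5.6]
gripper_width: 0.0
```

step_arm(increments=[[0, 0, 0.01, 0, 0, 0, 1], [0, 0, 0.03, 0, 0, 0, 1], [0, 0, 0.045, 0, 0, 0, 1], [0.015, -0.02, 0.05, 0, 0, 0, 1], [0.035, -0.045, 0.05, 0, 0, 0, 1], [0.058, -0.072, 0.05, 0, 0, 0, 1], [0.061, -0.075, 0.045, 0, 0, 0, 1], [0.061, -0.075, 0.035, 0, 0, 0, 1], [0.061, -0.075, 0.03, 0, 0, 0, 1], [0.061, -0.075, 0.03, 0, 0, 0, 1]])

```text
t: 15.23
eef_pos: [0.5511, -0.0584, 0.0512]
tool_rot: [-0.001, 0.989, 0.15, -0.002]
contact_force: [0.6, 0.2, 0.1]
gripper_width: -0.005
```

```bash
python3 look.py g1
```

```text
15.3333 [ 0.5525 -0.0584  0.0526] [ 0.4  -0.41 -0.14]
```

View pics/vg1.png

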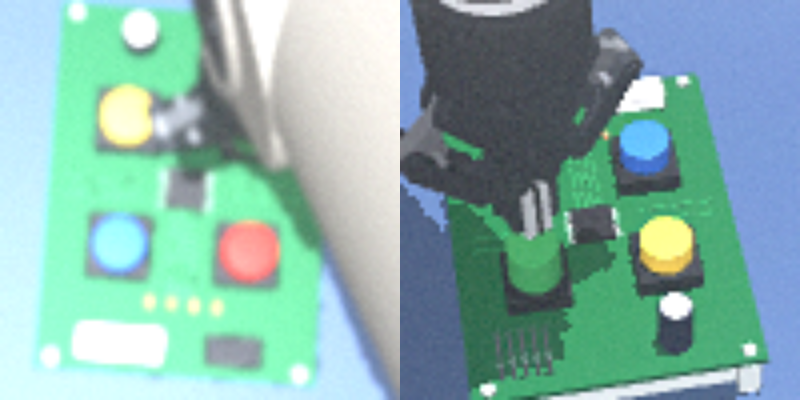

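Blue and yellow are down, and red is up. The tip is centred over green, so I press it.

step_arm(increments=[[0.001, -0.001, -0.007, 0, 0, 0, 1], [0.001, -0.001, -0.013, 0, 0, 0, 1], [0.001, -0.001, -0.018, 0, 0, 0, 1], [0.001, -0.001, -0.022, 0, 0, 0, 1], [0.001, -0.001, -0.024, 0, 0, 0, 1], [0.001, -0.001, -0.025, 0, 0, 0, 1], [0.001, -0.001, -0.025, 0, 0, 0, 1]])

```text
t: 15.92
eef_pos: [0.5548, -0.0606, 0.0279]
tool_rot: [-0.0, 0.989, 0.149, -0.0]
contact_force: [-0.8, 0.9, 2.7]
gripper_width: 0.004
```

step_arm(increments=[[0, 0, -0.001, 0, 0, 0, 1], [0, 0, -0.002, 0, 0, 0, 1], [0, 0, -0.002, 0, 0, 0, 1]])

```text
t: 16.17
eef_pos: [0.5549, -0.0606, 0.0261]
tool_rot: [-0.0, 0.989, 0.149, 0.0]
contact_force: [-1.1, 1.6, 2.1]
gripper_width: 0.001
```

step_arm(increments=[[0, 0, -0.001, 0, 0, 0, 1], [0, 0, -0.002, 0, 0, 0, 1], [0, 0, -0.0028, 0, 0, 0, 1], [0, 0, -0.0028, 0, 0, 0, 1]])

```text
t: 16.5
eef_pos: [0.5549, -0.0607, 0.0234]
tool_rot: [-0.0, 0.989, 0.149, 0.0]
contact_force: [-2.0, 1.2, 6.0]
gripper_width: 0.002
```

step_arm(increments=[[0, 0, 0.01, 0, 0, 0, 1], [0, 0, 0.04, 0, 0, 0, 1], [0, 0, 0.08, 0, 0, 0, 1], [0, 0, 0.12, 0, 0, 0, 1], [0, 0, 0.16, 0, 0, 0, 1], [-0.01, -0.04, 0.18, 0, 0, 0, 1], [-0.02, -0.08, 0.18, 0, 0, 0, 1], [-0.03, -0.12, 0.18, 0, 0, 0, 1], [-0.04, -0.16, 0.18, 0, 0, 0, 1], [-0.05, -0.2, 0.18, 0, 0, 0, 1]])

```text
t: 17.33
eef_pos: [0.5041, -0.2613, 0.2041]
tool_rot: [0.001, 0.989, 0.149, 0.0]
contact_force: [0.2, -0.3, -0.3]
gripper_width: -0.002
```

step_arm(increments=[[-0.01, -0.04, 0, 0, 0, 0, 1], [-0.03, -0.08, 0, 0, 0, 0, 1], [-0.05, -0.11, 0, 0, 0, 0, 1], [-0.08, -0.14, 0, 0, 0, 0, 1], [-0.11, -0.17, 0, 0, 0, 0, 1], [-0.14, -0.195, 0, 0, 0, 0, 1], [-0.17, -0.22, 0, 0, 0, 0, 1], [-0.2, -0.245, 0, 0, 0, 0, 1], [-0.2, -0.245, 0, 0, 0, 0, 1], [-0.2, -0.245, 0, 0, 0, 0, 1]])

```text
t: 18.17
eef_pos: [0.3016, -0.5061, 0.2035]
tool_rot: [0.0, 0.989, 0.146, -0.001]
contact_force: [1.7, 0.4, -0.6]
gripper_width: -0.001
```

```bash
python3 look.py e1
python3 - <<'E'
from h import *
a=cv2.imread('pics/top0.png');b=cv2.imread('pics/te1.png')
dd=cv2.absdiff(cv2.GaussianBlur(a,(3,3),0),cv2.GaussianBlur(b,(3,3),0))
cv2.imwrite('pics/diff.png',cv2.convertScaleAbs(dd,alpha=4))
d=cam('top')
for k,z in dict(earth_dome_top=.048,earth_weight=.002,spool=.002,capacitor=.032).items():
    for r in bot.place_of(k,'top')[:4]:
        px=np.array(r['location'])*[560,420];print(k,round(r['conf'],2),px.round(1),w(d,px,z).round(4))
E
```

```text
18.2667 [ 0.3056 -0.5036  0.2035] [ 0.4   0.82 -0.15]
earth_dome_top 0.79 [124.6 303.8] [0.4169 0.3396 0.048 ]
earth_dome_top 0.78 [136.9 256.1] [0.5152 0.3165 0.048 ]
earth_dome_top 0.65 [186.  247.5] [0.5294 0.2124 0.048 ]
earth_dome_top 0.63 [176.4 319.2] [0.3815 0.2318 0.048 ]
earth_weight 0.83 [143.  255.8] [0.5211 0.317  0.002 ]
earth_weight 0.74 [183.6 318.6] [0.3814 0.2262 0.002 ]
earth_weight 0.64 [190.2 255.5] [0.5176 0.2121 0.002 ]
earth_weight 0.57 [132.9 307.7] [0.4089 0.3364 0.002 ]
spool 0.61 [401.  258.1] [ 0.4931 -0.2559  0.002 ]
capacitor 0.46 [285.4 206.4] [ 0.6142 -0.0036  0.032 ]
```

View pics/ve1.png

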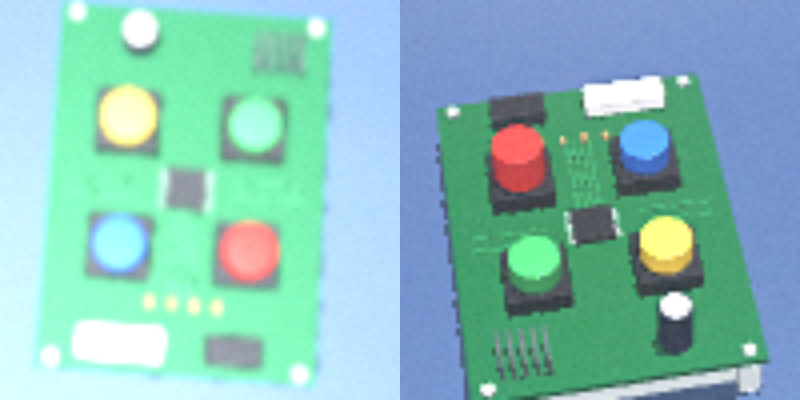

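View pics/diff.png

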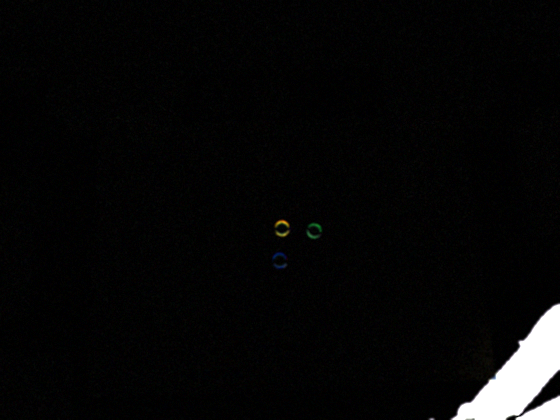

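The difference picture shows changes only at the yellow (282,228), green (314,230) and blue (280,260) caps, and at the arm. Red still stands tall, and the weight and everything else are unmoved.

```bash
python3 -c "
from station import bot
print(bot.hand_in(), bot.get_obs()['t'])"
```

```text
the job is handed in; nothing more can be done
the job is handed in; nothing more can be done
```

I touched the brass dome of the dark earthing weight, then pushed down the yellow, blue and green keys in that order. The job was handed in at about 18 s, well under the 59 s limit.

- **Dome:** I pressed it with about 3 N and left the purple look-alikes alone.
- **Keys:** I pressed each until the force rose at its stop, to 5.5 N on yellow, 5.6 N on blue and 6.0 N on green.
- **Last picture check:** Comparing top views from before and after, only those three caps changed, apart from the arm. All three stand low, red is still up, and the weight, the capacitor and the rest have not moved. The arm was clear of everything.
- **Disagreement:** The reported fingertip height was about 31 mm lower than where the tip really was. I noticed it in the pictures and at contact with the dome, and worked by force and sight with that offset. All three keys then behaved as it predicted.

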